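# Tare the bench scale with the screw jar on it

### The job

Get the bench scale ready for weighing screws into the glass jar: set the jar upright in the middle of the steel weighing plate without dropping it, and let go. Then, with the closed fingertips, press the large rectangular tare key on the scale's panel lightly but firmly for about half a second, without pressing the two small round keys, and move clear, leaving the jar standing on the plate.

Things in the scene. Friction and masses are not known exactly. Their poses are not given: they have to be found in the camera images.
- screw_jar: Empty clear glass jar with a whitish screw lid (fixed on), standing upright on the bench: body 60 to 63 mm in diameter, lid 57 mm in diameter from 88 mm up to the full height of 99 mm, about 0.45 kg. Origin at the centre of its underside, z up.
- plate_centre (a point): Centre of the top of the scale's steel weighing plate (146 mm in x, 188 mm in y), 54 mm above the bench. The scale is fixed: grey housing 230 mm deep (x), 180 mm wide (y), its panel on the side nearer the robot, a black-rimmed display between keys and plate. Axes are the scale's: x from panel to plate, y left seen from the panel, z up.
- tare_key: The one large rectangular white key, 36 mm (x) by 50 mm (y), at the left end of the panel. Origin at the centre of its top, 45.5 mm above the bench, 3.5 mm proud of the panel, 131 mm before (-x) and 42 mm left (+y) of plate_centre; axes as the scale's. Membrane key: gives 2 mm at most, about 5 N per mm. Registers at over 4 N from the fingertips for 0.3 s (aim for 6 to 12 N); over 40 N breaks it.
- small_keys: Two small round white keys, 22 mm in diameter, at the right half of the same panel, not to be pressed. Origin midway between them at the height of their tops (44.5 mm above the bench); the keys' centres lie 19 mm either side of it along y. The origin lies 91 mm to the right (-y) of the tare key's.
Mind the look-alikes: they are no part of the job. Leave any red look-alike of the screw_jar alone.

How it is judged:
By the outcome, as a careful person would: the job done as asked, in the order asked, and still so for the second after the job is handed in, with the robot touching nothing.
It also fails if it takes over 45 s, if anything falls off the work surface, if the arm or the gripper's body presses on something with over 40 N, if the wrist force passes 120 N, or if a joint passes its speed limit or range.

### The arm

A 7-joint arm with a two-finger parallel gripper is mounted at the origin on a cart in front of the work surface, level with it; the furniture and walls round the work are solid. World frame = base frame: x ahead of the robot, y to its left, z up, the work surface at z = 0. Lengths are in m, angles in rad, forces in N, time in s.
With the tool pointing down it reaches from about 0.4 to 0.85 m from the base axis. Payload 10.4 kg.
Tool frame: the origin (TCP) lies midway between the tips of the shut fingers; the grasp point (between the pads) lies 19 mm behind it; z points along the fingers, y is the line along which they close (so a half turn about z gives the same grasp; the last joint's range is limited). The gripper opens to 87 mm and grips with 3 to 60 N. Pads are 19 mm wide; open, the fingers measure 117 mm over their backs; the gripper's body (75 mm by 190 mm) begins 51 mm behind the grasp point.
Start: joints at [1.162, 0.332, -0.065, 1.46, 0.022, 1.35, -0.088], TCP at [0.235, -0.579, 0.189] pointing down, gripper open.
Joint ranges: [-2.6, 2.6], [-0.5, 2.12], [-1.47, 1.34], [0.16, 2.42], [-1.27, 4.41], [0.06, 2.06], [-2.6, 2.6]. Speed limits (rad/s): [2.22, 2.22, 2.79, 2.79, 3.14, 3.14, 3.14].

### API

Orientations are given as a unit quaternion [x, y, z, w].
In Python, from bench import r gives the robot as it stands.
- The arm moves only by the tool carry_out, never from a script. Its argument "steps" is a list that holds one entry, the list of rows, each a list of 6 numbers: the shift along the tool's x, y, z in cm, then the turn, a rotation vector about the tool's x, y, z in rad. In form: [[[dx, dy, dz, wx, wy, wz], ...]]. A call has 1 to 20 rows; each row is the pose to reach, as a shift and turn from the pose commanded when the call began, along the tool's axes at that moment; what a row does not reach only later rows make up. A row lasts 1/12 s, in which the tool goes at most 41.7 mm and 7.16 degrees, less where a joint would pass 70% of its speed; a pose out of reach is approached as far as the arm can. A call with a gripper value outside its range is refused whole. "hand" is the closure, from -1 (fully open) to 1 (shut), set as the call begins (left out, the last holds). The fingers move at their own pace and stop on an object; "squeeze" is the grip in N (left out, the last holds). Time passes only in rows, so rows that repeat a pose let the fingers close. It gives the time, the measured TCP pose, the force, the opening and the grip force at its end, in the units of the state.
- r.read_state(): the state, without advancing time (a new reading comes with each control period).
- r.camera(name): name is "side" or "top" or "wrist"; returns the picture (480x640x3 uint8, red, green, blue); there is no depth.
- r.camera_params(name): a dict with "fx", "fy", "cx", "cy" (pixels), "D" ([k1, k2, p1, p2, k3] as OpenCV has them; the pictures are not rectified), "view" (4x4, takes a point from world to camera coordinates). Camera axes: x right, y up, looking along -z (the intrinsics and any distortion apply to the point x, -y, -z); pixel columns grow to the right and rows downward; lengths in m; the calibration is good to about 2 mm. A picture is of the moment at which its call begins: read the wrist's pose just before it. camera_params takes no time and is no camera call; for the wrist camera it gives the pose at the moment of the call.
- r.close_job(): hands the job in; it is judged then, once.
The state is a dict: "time": time; "joint_positions": joint angles; "joint_vel": joint speeds; "joint_torque": joint torques, N m; "ee_pos": TCP position; "eef_rot": TCP orientation; "ft_force": force on the tool from outside, world axes, zero at the start; "torque": the same for the moment, N m; "width": finger opening in m; "grip_force": force on a finger pad.
Only numpy, scipy, OpenCV 4.12 (cv2) and the standard library are available. Lean on these libraries where they do the work, as an engineer would, in place of code of your own. Each camera call takes 0.05 s, during which the arm holds its last target. There are 200 camera calls.

## Working session

There is one attempt and no reset: what is moved stays moved. The work goes in short steps, Python scripts to look and compute and a tool call to move; the robot and the scene stay as the last step left them, time stands still between calls to the robot, and variables do not carry over. Pictures are saved under pics/ and viewed, at most 10 in all, crops included, and the job is handed in when it is done.

Besides the shell and the picture viewer there is one more tool, called after "Emit:" in YAML: its name, and indented under it one key for each argument. carry_out: Moves the arm, as the interface text tells. Its arguments: {"type":"object","properties":{"steps":{"type":"array","items":{"type":"array","items":{"type":"array","items":{"type":"number"}}}},"hand":{"type":"number"},"squeeze":{"type":"number"}},"required":["steps"]}

```bash
mkdir -p pics; python3 - <<'E'
from bench import r
import cv2,numpy as np
s=r.read_state(); print(s['time'],s['ee_pos'],s['eef_rot'],s['width'])
for n in ("top","side"):
    im=r.camera(n); cv2.imwrite(f'pics/{n}0.png',im[:,:,::-1]); p=r.camera_params(n); print(n,p['fx'],p['cx'],p['cy'],p['D'],np.round(np.linalg.inv(p['view']),3).tolist())
E
```

```text
0.0 [ 0.23501021 -0.5786365   0.18792293] [ 9.81447693e-01  1.91728625e-01 -1.72086883e-04 -7.27888526e-04] 0.08713879240454929
top 487.76021157022365 321.93332539890423 241.45913782724472 [-0.02413519  0.          0.          0.          0.        ] [[0.008, 0.998, -0.06, 0.488], [-0.999, 0.01, 0.031, -0.139], [0.032, 0.06, 0.998, 0.917], [0.0, 0.0, 0.0, 1.0]]
side 523.0423582721248 317.48572625517335 249.52670074880578 [-0.00217123  0.          0.          0.          0.        ] [[0.974, 0.148, -0.174, 0.387], [-0.227, 0.579, -0.783, -0.819], [-0.015, 0.802, 0.597, 0.568], [0.0, 0.0, 0.0, 1.0]]
```

View pics/top0.png

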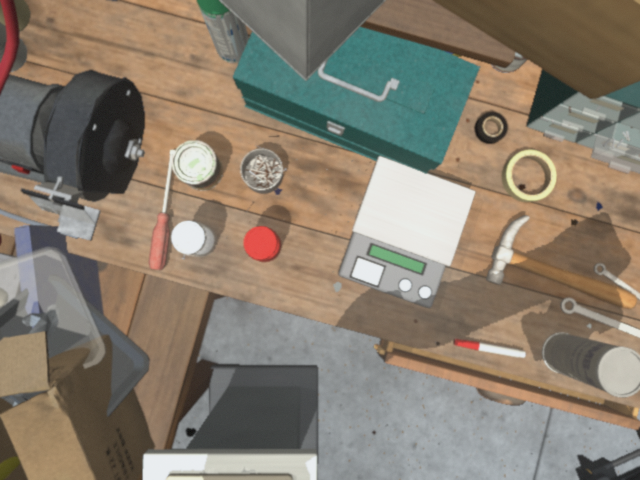

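View pics/side0.png

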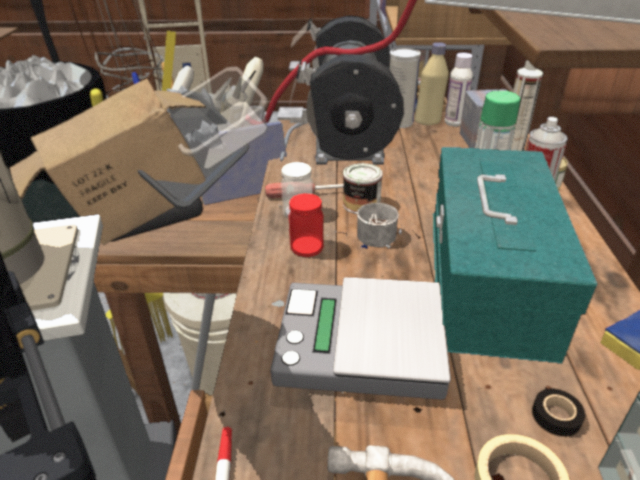

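The top view shows the jar's white lid at about (192,238) and the red look-alike at (262,243). The plate is centred near (415,210), the tare key near (367,271) and the small keys near (405,286) and (425,293). In the side view the jar is at (297,185).

```bash
cat > h.py <<'E'
import cv2,numpy as np
from bench import r
def ray(p,uv):
    K=np.array([[p['fx'],0,p['cx']],[0,p['fy'],p['cy']],[0,0,1]])
    x,y=cv2.undistortPoints(np.array([[uv]],float),K,np.array(p['D']))[0,0]
    M=np.linalg.inv(p['view']); return M[:3,3],M[:3,:3]@np.array([x,-y,-1])
def onz(p,uv,z):
    o,d=ray(p,uv); return (o+d*(z-o[2])/d[2])
def blobs(im,thr,roi,amin=60,sat=50):
    h=cv2.cvtColor(im,cv2.COLOR_BGR2HSV); m=((h[...,2]>thr)&(h[...,1]<sat)).astype(np.uint8)
    k=np.zeros_like(m);a,b,c,d=roi;k[b:d,a:c]=m[b:d,a:c]
    cs=cv2.findContours(k,cv2.RETR_EXTERNAL,cv2.CHAIN_APPROX_NONE)[0]
    return [c for c in cs if cv2.contourArea(c)>amin]
E
python3 - <<'E'
from h import *
p=r.camera_params('top'); im=cv2.imread('pics/top0.png')
for thr in (185,205):
  for n,roi,z in (('lid',(165,210,222,265),.099),('plate',(335,150,490,270),.054),('keys',(340,250,450,305),.045)):
    for c in blobs(im,thr,roi):
      q=cv2.minAreaRect(c); (e,rad)=cv2.minEnclosingCircle(c)
      W=onz(p,q[0],z); B=np.array([onz(p,v,z)[:2] for v in cv2.boxPoints(q)])
      print(thr,n,np.round(q[0],1),np.round(W,4),'sides mm',np.round(1e3*np.linalg.norm(B[1]-B[0])),np.round(1e3*np.linalg.norm(B[2]-B[1])),'ang',np.round(np.degrees(np.arctan2(*(B[1]-B[0])[::-1])),1),np.round(np.degrees(np.arctan2(*(B[2]-B[1])[::-1])),1))
print(im[238,192],im[210,415],im[271,367],im[286,405])
s=cv2.imread('pics/side0.png');P=r.camera_params('side')
for z,uv in ((.099,(297,172)),(.054,(392,330)),(.0455,(302,302))): print(onz(P,uv,z))
M=np.linalg.inv(r.camera_params('wrist')['view']);st=r.read_state();print(M.round(3).tolist())
E
```

```text
185 lid [187.2 236.8] [0.5427 0.0612 0.099 ] sides mm 55.0 55.0 ang -43.7 -134.3
185 plate [368.  263.5] [ 0.5014 -0.2476  0.054 ] sides mm 50.0 20.0 ang -89.5 -180.0
185 plate [414.2 211. ] [ 0.5962 -0.3306  0.054 ] sides mm 144.0 190.0 ang -19.7 -109.3
185 keys [424.5 292. ] [ 0.4512 -0.3507  0.045 ] sides mm 20.0 18.0 ang -89.7 179.8
185 keys [404.5 284.5] [ 0.4644 -0.3145  0.045 ] sides mm 20.0 20.0 ang -89.6 179.9
185 keys [367.3 271.1] [ 0.4879 -0.2474  0.045 ] sides mm 35.0 50.0 ang -19.8 -109.5
185 keys [427.5 257.5] [ 0.5132 -0.3564  0.045 ] sides mm 78.0 27.0 ang -89.5 179.6
205 lid [187.5 237. ] [0.5423 0.0607 0.099 ] sides mm 52.0 54.0 ang -89.4 -178.7
205 plate [368. 264.] [ 0.5005 -0.2476  0.054 ] sides mm 50.0 18.0 ang -89.5 -180.0
205 plate [414.3 210.9] [ 0.5963 -0.3306  0.054 ] sides mm 143.0 187.0 ang -19.7 -109.3
205 keys [424.5 292. ] [ 0.4512 -0.3507  0.045 ] sides mm 20.0 18.0 ang -89.7 179.8
205 keys [405. 285.] [ 0.4635 -0.3154  0.045 ] sides mm 18.0 18.0 ang -89.6 179.9
205 keys [367.2 271.2] [ 0.4876 -0.2474  0.045 ] sides mm 35.0 48.0 ang -18.2 -107.9
205 keys [428. 257.] [ 0.5141 -0.3573  0.045 ] sides mm 77.0 25.0 ang -89.5 179.6
[238 236 233] [230 234 235] [239 237 233] [239 236 233]
[0.54204441 0.04422677 0.099     ]
[ 0.59351392 -0.34766844  0.054     ]
[ 0.48772812 -0.25348603  0.0455    ]
[[0.377, 0.895, 0.239, 0.3], [-0.926, 0.364, 0.096, -0.553], [-0.001, -0.258, 0.966, 0.384], [0.0, 0.0, 0.0, 1.0]]
```

```bash
cat >> h.py <<'E'
from scipy.spatial.transform import Rotation as Rn
def down(yaw): # tool pointing down, tool x at world yaw (deg)
    return Rn.from_euler('z',yaw,degrees=True)*Rn.from_euler('x',180,degrees=True)
def row(pos,yaw):
    s=r.read_state(); R=Rn.from_quat(s['eef_rot']); T=R.inv()
    d=T.apply(np.array(pos)-s['ee_pos'])*100; w=(T*down(yaw)).as_rotvec()
    print('row cm/rad',np.round(d,2).tolist(),np.round(w,3).tolist(),'| now',s['ee_pos'].round(4),'t',round(s['time'],2),'F',np.round(s['ft_force'],1),'j',np.round(s['joint_positions'],2))
E
python3 -c "
from h import *
row((.543,.061,.20),160.3); row((.543,.061,.20),120)"
```

```text
row cm/rad [52.61, -47.68, -1.14] [-0.001, -0.002, -2.412] | now [ 0.235  -0.5787  0.1881] t 0.1 F [-0.6  0.3 -0.1] j [ 1.16  0.33 -0.06  1.46  0.02  1.35 -0.09]
row cm/rad [52.61, -47.68, -1.14] [-0.001, -0.001, -1.709] | now [ 0.235  -0.5787  0.1881] t 0.1 F [-0.6  0.3 -0.1] j [ 1.16  0.33 -0.06  1.46  0.02  1.35 -0.09]
```

Emit:
carry_out:
  steps:
    - [[26,-24,-3,0,0,-1.2],[26,-24,-3,0,0,-1.2],[26,-24,-3,0,0,-1.2],[26,-24,-3,0,0,-1.2],[26,-24,-3,0,0,-1.2],[26,-24,-3,0,0,-1.2],[26,-24,-3,0,0,-1.2],[26,-24,-3,0,0,-1.2],[26,-24,-3,0,0,-1.2],[26,-24,-3,0,0,-1.2]]
  hand: -1
  squeeze: 25

```text
time: 0.93
ee_pos: [0.3884, -0.2537, 0.2194]
eef_rot: [0.697, 0.718, 0.0, 0.0]
ft_force: [0.4, 0.0, 0.7]
width: 0.0868
grip_force: 0.0
```

```bash
python3 -c "
from h import *
row((.543,.061,.20),160.3)"
```

```text
row cm/rad [31.0, 16.38, 1.96] [0.001, 0.001, -1.197] | now [ 0.3884 -0.2537  0.2194] t 0.93 F [0.4 0.  0.7] j [ 0.9  -0.02 -0.41  1.8  -0.01  1.36  0.52]
```

Emit:
carry_out:
  steps:
    - [[31,16.4,2,0,0,-1.2],[31,16.4,2,0,0,-1.2],[31,16.4,2,0,0,-1.2],[31,16.4,2,0,0,-1.2],[31,16.4,2,0,0,-1.2],[31,16.4,2,0,0,-1.2],[31,16.4,2,0,0,-1.2],[31,16.4,2,0,0,-1.2],[31,16.4,2,0,0,-1.2],[31,16.4,2,0,0,-1.2],[31,16.4,2,0,0,-1.2],[31,16.4,2,0,0,-1.2]]

```text
time: 1.93
ee_pos: [0.5449, 0.0531, 0.1983]
eef_rot: [0.178, 0.984, -0.0, -0.0]
ft_force: [0.2, -0.6, -0.4]
width: 0.0872
grip_force: 0.0
```

```bash
python3 - <<'E'
from h import *
p=r.camera_params('wrist'); im=r.camera('wrist')[:,:,::-1].copy(); cv2.imwrite('pics/w1.png',im)
for c in blobs(im,185,(0,0,640,480),1500):
    q=cv2.minEnclosingCircle(c); e=cv2.fitEllipse(c)
    print(np.round(q,1) if 0 else (q,e), onz(p,e[0],.099).round(4), 'dia',round(1e3*np.linalg.norm(onz(p,(e[0][0]+q[1],e[0][1]),.099)-onz(p,(e[0][0]-q[1],e[0][1]),.099)),1))
row((.543,.061,.20),160.3)
E
```

```text
(((325.5, 223.0), 41.6804313659668), ((326.2066650390625, 225.02447509765625), (75.16642761230469, 79.8136215209961), 8.511514663696289)) [0.5403 0.0621 0.099 ] dia 59.2
row cm/rad [0.47, 0.72, -0.15] [-0.001, -0.0, -0.016] | now [0.5449 0.0526 0.1985] t 1.98 F [-0.  -0.1 -0.1] j [ 0.49  0.24 -0.77  1.62  0.17  1.35  0.9 ]
```

View pics/w1.png

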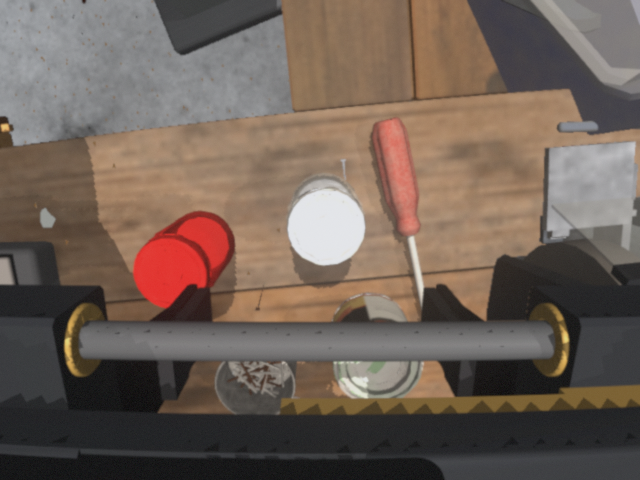

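The wrist view shows the jar lid at (326,225), with the screwdriver and the red jar well clear of it. The wrist and top estimates agree to 2 mm, giving (0.541, 0.0615).

```bash
python3 -c "
from h import *
row((.541,.0615,.052),160.3)"
```

```text
row cm/rad [0.67, 0.7, 14.65] [-0.001, -0.0, -0.016] | now [0.5449 0.0526 0.1985] t 1.98 F [-0.  -0.1 -0.1] j [ 0.49  0.24 -0.77  1.62  0.17  1.35  0.9 ]
```

Emit:
carry_out:
  steps:
    - [[0.7,0.7,0.5,0,0,-0.016],[0.7,0.7,2,0,0,-0.016],[0.7,0.7,4,0,0,-0.016],[0.7,0.7,6,0,0,-0.016],[0.7,0.7,8,0,0,-0.016],[0.7,0.7,10,0,0,-0.016],[0.7,0.7,12,0,0,-0.016],[0.7,0.7,13.5,0,0,-0.016],[0.7,0.7,14.5,0,0,-0.016],[0.7,0.7,14.6,0,0,-0.016],[0.7,0.7,14.6,0,0,-0.016],[0.7,0.7,14.6,0,0,-0.016]]

```text
time: 2.98
ee_pos: [0.5415, 0.0626, 0.0537]
eef_rot: [0.169, 0.986, 0.0, 0.001]
ft_force: [-0.3, -0.1, 0.5]
width: 0.0869
grip_force: 0.0
```

```bash
python3 -c "
from h import *
row((.541,.0615,.052),160.3)"
```

```text
row cm/rad [0.01, -0.13, 0.17] [0.0, 0.001, 0.004] | now [0.5415 0.0626 0.0537] t 2.98 F [-0.3 -0.1  0.5] j [ 0.43  0.37 -0.74  1.8   0.28  1.08  0.82]
```

Emit:
carry_out:
  steps:
    - [[0,-0.1,0.1,0,0,0],[0,-0.1,0.1,0,0,0],[0,-0.1,0.1,0,0,0],[0,-0.1,0.1,0,0,0],[0,-0.1,0.1,0,0,0],[0,-0.1,0.1,0,0,0],[0,-0.1,0.1,0,0,0],[0,-0.1,0.1,0,0,0],[0,-0.1,0.1,0,0,0],[0,-0.1,0.1,0,0,0],[0,-0.1,0.1,0,0,0],[0,-0.1,0.1,0,0,0]]
  hand: 1
  squeeze: 30

```text
time: 3.98
ee_pos: [0.5408, 0.0617, 0.0519]
eef_rot: [0.169, 0.986, 0.0, 0.0]
ft_force: [0.4, 0.9, 2.3]
width: 0.0564
grip_force: 30.0
```

Opening 56.4 mm is narrower than the jar body (60–63 mm), so I check before lifting.

```bash
python3 - <<'E'
from h import *
a=r.camera('side')[110:250,200:400,::-1]; b=r.camera('wrist')[120:420,:,::-1]
a=cv2.resize(a,None,fx=3.2,fy=3.2)[:300]; a=np.hstack([a[:, :640]])
cv2.imwrite('pics/g.png',np.vstack([a,b]))
s=r.read_state();print(s['width'],s['ft_force'],s['torque'])
E
```

```text
0.0560333232905733 [-0.44049304  1.17052972  2.79945368] [ 0.30017765 -0.26624629 -0.03168937]
```

View pics/g.png

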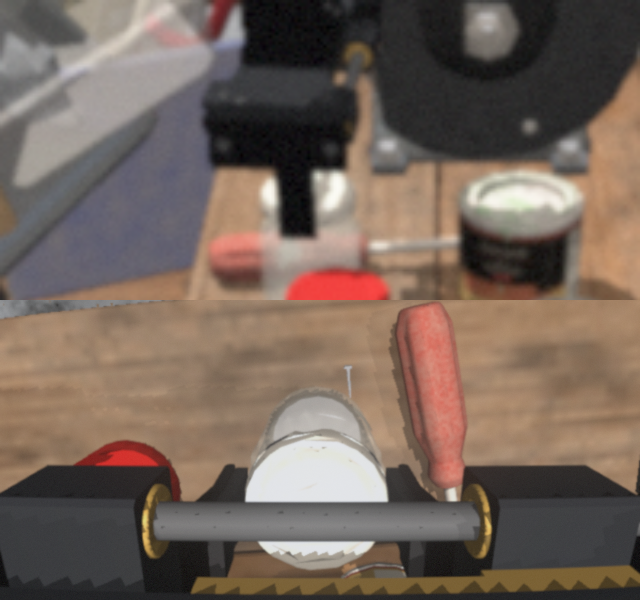

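The side view shows the finger centred on the jar, and the wrist view shows the jar squarely between the pads. The geometry is sound, so I'll lift gently and check.

Emit:
carry_out:
  steps:
    - [[0,0,-0.3,0,0,0],[0,0,-0.7,0,0,0],[0,0,-1.2,0,0,0],[0,0,-1.7,0,0,0],[0,0,-2,0,0,0],[0,0,-2,0,0,0],[0,0,-2,0,0,0],[0,0,-2,0,0,0],[0,0,-2,0,0,0]]

```text
time: 4.83
ee_pos: [0.5405, 0.0615, 0.0715]
eef_rot: [0.169, 0.986, -0.0, -0.0]
ft_force: [0.0, -0.3, -5.5]
width: 0.0562
grip_force: 30.0
```

```bash
python3 - <<'E'
from h import *
a=r.camera('side')[110:250,200:400,::-1]; b=r.camera('wrist')[120:420,:,::-1]
a=cv2.resize(a,None,fx=3.2,fy=3.2)[:300]
cv2.imwrite('pics/g2.png',np.vstack([a,b]))
s=r.read_state();print(s['width'],s['ft_force'],s['torque'])
row((.541,.0615,.19),160.3)
row((.596,-.331,.19),160.3)
E
```

```text
0.055983374823895864 [ 0.08264874 -0.5195486  -4.66799657] [ 0.08185646 -0.18918789  0.00093041]
row cm/rad [-0.05, 0.01, -11.85] [-0.0, -0.0, 0.004] | now [0.5405 0.0616 0.0715] t 4.93 F [ 0.1 -0.5 -4.7] j [ 0.44  0.35 -0.75  1.78  0.26  1.11  0.83]
row cm/rad [-18.31, -35.17, -11.85] [-0.0, -0.0, 0.004] | now [0.5405 0.0616 0.0715] t 4.93 F [ 0.1 -0.5 -4.7] j [ 0.44  0.35 -0.75  1.78  0.26  1.11  0.83]
```

View pics/g2.png

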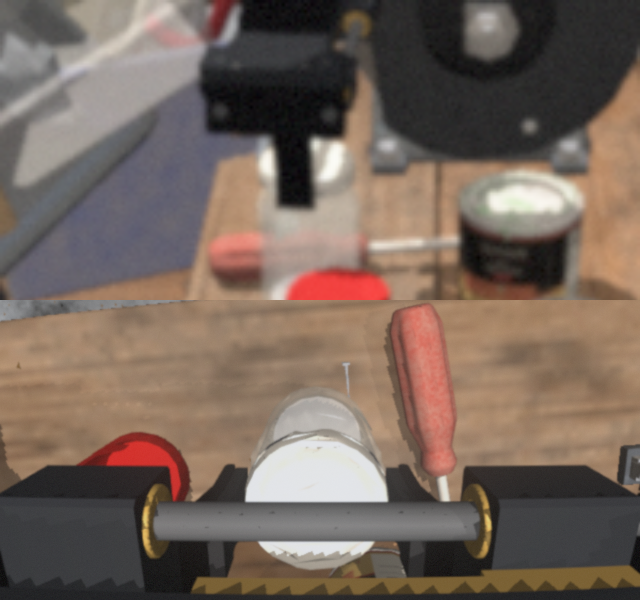

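The jar is held: the weight reads about 4.6 N and it has not shifted between the pads. Now I lift it and carry it over, keeping clear of the toolbox.

Emit:
carry_out:
  steps:
    - [[0,0,-1,0,0,0],[0,0,-3,0,0,0],[0,0,-5.5,0,0,0],[0,0,-8,0,0,0],[0,0,-10.5,0,0,0],[0,-1,-12,0,0,0],[-0.5,-3,-13,0,0,0],[-1,-5.5,-13,0,0,0],[-1.5,-8,-13,0,0,0],[-2,-10.5,-13,0,0,0],[-2.5,-13,-13,0,0,0],[-3,-15.5,-13,0,0,0],[-3.5,-18,-13,0,0,0],[-4.5,-20.5,-13,0,0,0],[-6,-22.5,-13,0,0,0],[-7.5,-24.5,-13,0,0,0],[-9,-26.5,-13,0,0,0],[-10,-28,-13,0,0,0],[-10.5,-28.5,-13,0,0,0],[-10.5,-28.5,-13,0,0,0]]

```text
time: 6.6
ee_pos: [0.5446, -0.2436, 0.2018]
eef_rot: [0.17, 0.985, 0.0, -0.0]
ft_force: [-0.1, -0.3, -5.2]
width: 0.056
grip_force: 30.0
```

```bash
python3 - <<'E'
from h import *
p=r.camera_params('wrist'); im=r.camera('wrist')[:,:,::-1].copy(); cv2.imwrite('pics/w2.png',im)
for c in blobs(im,190,(0,0,640,480),150):
    q=cv2.minAreaRect(c); z=.045
    B=np.array([onz(p,v,z)[:2] for v in cv2.boxPoints(q)])
    print(np.round(q[0],1),onz(p,q[0],z).round(4),np.round(1e3*np.linalg.norm(B[1]-B[0])),np.round(1e3*np.linalg.norm(B[2]-B[1])),'ang',np.round(np.degrees(np.arctan2(*(B[1]-B[0])[::-1])),1))
print(r.read_state()['width'])
row((.596,-.331,.20),160.3)
E
```

```text
[361.5 368.5] [ 0.6924 -0.2514  0.045 ] 21.0 14.0 ang 70.2
[ 49.  277.2] [ 0.5128 -0.4894  0.045 ] 26.0 17.0 ang 81.0
[317.3 289.7] [ 0.6043 -0.2641  0.045 ] 58.0 121.0 ang 157.4
[ 48.8 260.6] [ 0.4989 -0.4818  0.045 ] 13.0 17.0 ang 78.8
[561.6 254.1] [ 0.6462 -0.0493  0.045 ] 63.0 26.0 ang 74.3
[170.2 273.6] [ 0.547  -0.3814  0.045 ] 62.0 90.0 ang 77.2
[ 44. 238.] [ 0.4789 -0.4758  0.045 ] 19.0 20.0 ang 70.1
[318.1 239.7] [ 0.5617 -0.2483  0.045 ] 40.0 75.0 ang 155.8
[200.5 156.5] [ 0.463  -0.3157  0.045 ] 19.0 19.0 ang 69.9
[156.  156.5] [ 0.4502 -0.3506  0.045 ] 20.0 20.0 ang 69.6
[289.  156.5] [ 0.4877 -0.2472  0.045 ] 47.0 33.0 ang 70.3
[ 7.  92.9] [ 0.3576 -0.4485  0.045 ] 16.0 11.0 ang 79.0
0.05633456587356379
row cm/rad [-7.82, -6.71, 0.18] [0.001, -0.0, 0.004] | now [ 0.5447 -0.2417  0.2019] t 6.65 F [-0.6  1.5 -6.6] j [ 0.81  0.32 -0.59  1.5   0.18  1.38  1.45]
```

View pics/w2.png

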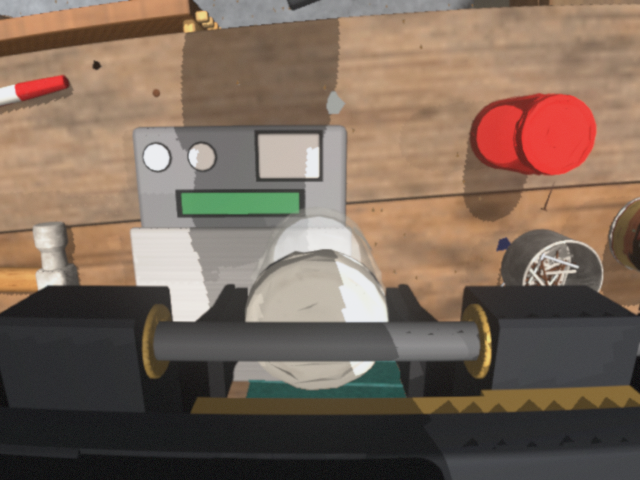

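The wrist view shows the tare key at (289,156) and the small keys at (156,156) and (200,156). The key's position matches the top view, which puts the plate centre at (0.5967, -0.3311).

Emit:
carry_out:
  steps:
    - [[-1,-0.8,0,0,0,0],[-2.5,-2.2,0,0,0,0],[-4.5,-4,0,0,0,0],[-6.5,-5.6,0,0,0,0],[-7.5,-6.5,0,0,0,0],[-7.9,-6.8,0.5,0,0,0],[-7.9,-6.8,1.5,0,0,0],[-7.9,-6.8,3,0,0,0],[-7.9,-6.8,4.5,0,0,0],[-7.9,-6.8,6,0,0,0],[-7.9,-6.8,7.5,0,0,0],[-7.9,-6.8,8.3,0,0,0],[-7.9,-6.8,8.5,0,0,0],[-7.9,-6.8,8.5,0,0,0],[-7.9,-6.8,8.5,0,0,0],[-7.9,-6.8,8.5,0,0,0]]

```text
time: 7.98
ee_pos: [0.5971, -0.3325, 0.118]
eef_rot: [0.169, 0.986, -0.0, 0.001]
ft_force: [0.7, 0.5, -5.1]
width: 0.056
grip_force: 30.0
```

```bash
python3 -c "
from h import *
row((.5967,-.3311,.107),160.2)"
```

```text
row cm/rad [0.08, 0.12, 1.1] [-0.0, 0.002, 0.006] | now [ 0.5971 -0.3325  0.118 ] t 7.98 F [ 0.7  0.5 -5.1] j [ 0.8   0.55 -0.52  1.36  0.28  1.3   1.5 ]
```

Emit:
carry_out:
  steps:
    - [[0.05,0.1,0.3,0,0,0],[0.05,0.1,0.6,0,0,0],[0.05,0.1,0.8,0,0,0],[0.05,0.1,0.95,0,0,0],[0.05,0.1,1.05,0,0,0],[0.05,0.1,1.05,0,0,0],[0.05,0.1,1.05,0,0,0],[0.05,0.1,1.05,0,0,0]]

```text
time: 8.65
ee_pos: [0.5964, -0.3315, 0.1063]
eef_rot: [0.169, 0.986, -0.0, 0.0]
ft_force: [0.3, 1.0, -4.8]
width: 0.0566
grip_force: 30.0
```

Emit:
carry_out:
  steps:
    - [[0,0,0.05,0,0,0],[0,0,0.1,0,0,0],[0,0,0.1,0,0,0],[0,0,0.1,0,0,0]]

```text
time: 8.98
ee_pos: [0.5967, -0.3315, 0.106]
eef_rot: [0.169, 0.986, -0.0, 0.0]
ft_force: [-1.5, -0.0, 1.6]
width: 0.0562
grip_force: 30.0
```

The jar is touching the plate. Opening the fingers.

Emit:
carry_out:
  steps:
    - [[0,0,0,0,0,0],[0,0,0,0,0,0],[0,0,0,0,0,0],[0,0,0,0,0,0],[0,0,0,0,0,0],[0,0,0,0,0,0],[0,0,0,0,0,0],[0,0,0,0,0,0]]
  hand: -1

```text
time: 9.65
ee_pos: [0.5964, -0.3314, 0.1053]
eef_rot: [0.169, 0.986, -0.0, 0.0]
ft_force: [-0.2, 0.4, 0.3]
width: 0.0864
grip_force: 0.0
```

```bash
python3 -c "
from h import *
p=r.camera_params('wrist');im=r.camera('wrist')[:,:,::-1].copy();cv2.imwrite('pics/w3.png',im)
row((.4877,-.2473,.24),160.2)"
```

```text
row cm/rad [13.05, 4.31, -13.47] [-0.0, 0.0, 0.006] | now [ 0.5964 -0.3315  0.1053] t 9.7 F [-0.5 -0.5  0.6] j [ 0.8   0.56 -0.52  1.37  0.28  1.28  1.5 ]
```

Emit:
carry_out:
  steps:
    - [[0,0,-1,0,0,0],[0,0,-3,0,0,0],[0,0,-6,0,0,0],[0,0,-9,0,0,0],[0,0,-11.5,0,0,0],[0,0,-13,0,0,0],[1,0.3,-13.5,0,0,0],[4,1.3,-13.5,0,0,0],[7,2.3,-13.5,0,0,0],[10,3.3,-13.5,0,0,0],[12,4,-13.5,0,0,0],[13,4.3,-13.5,0,0,0],[13,4.3,-13.5,0,0,0],[13,4.3,-13.5,0,0,0]]

```text
time: 10.87
ee_pos: [0.4882, -0.2479, 0.2414]
eef_rot: [0.169, 0.986, -0.001, 0.001]
ft_force: [0.3, 0.5, 0.2]
width: 0.0868
grip_force: 0.0
```

Emit:
carry_out:
  steps:
    - [[0,0,2,0,0,0],[0,0,4,0,0,0],[0,0,6,0,0,0],[0,0,8,0,0,0],[0,0,10,0,0,0],[0,0,11,0,0,0],[0,0,11.5,0,0,0],[0,0,11.5,0,0,0],[0,0,11.5,0,0,0],[0,0,11.5,0,0,0],[0,0,11.5,0,0,0],[0,0,11.5,0,0,0]]
  hand: 1

```text
time: 11.87
ee_pos: [0.4886, -0.2478, 0.1261]
eef_rot: [0.169, 0.986, -0.0, 0.001]
ft_force: [-0.7, 0.9, 0.2]
width: 0.0152
grip_force: 0.0
```

```bash
python3 - <<'E'
from h import *
im=r.camera('top')[:,:,::-1].copy(); b=r.camera('side')[:,:,::-1]
cv2.imwrite('pics/t2.png',np.hstack([im[120:360,300:560],b[200:440,220:480]]).repeat(1,0))
s=r.read_state();print(s['width'])
row((.4877,-.2473,.0455),160.2)
E
```

```text
0.0073876625764050215
row cm/rad [0.08, 0.02, 8.02] [-0.0, 0.001, 0.006] | now [ 0.4883 -0.2477  0.1257] t 11.97 F [0.2 0.1 0.1] j [ 0.89  0.26 -0.58  1.73  0.15  1.2   1.5 ]
```

View pics/t2.png

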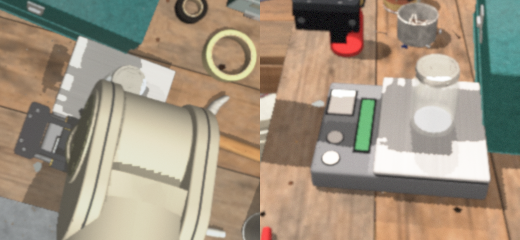

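The side view shows the jar standing upright near the plate centre. Next I descend to just above the key and check the fingertip position.

Emit:
carry_out:
  steps:
    - [[0.1,0,1,0,0,0],[0.1,0,2.5,0,0,0],[0.1,0,4,0,0,0],[0.1,0,5.5,0,0,0],[0.1,0,6.3,0,0,0],[0.1,0,6.8,0,0,0],[0.1,0,6.8,0,0,0],[0.1,0,6.8,0,0,0],[0.1,0,6.8,0,0,0]]

```text
time: 12.72
ee_pos: [0.4877, -0.2474, 0.058]
eef_rot: [0.169, 0.986, -0.0, 0.001]
ft_force: [-0.3, -0.3, 0.9]
width: 0.0004
grip_force: 0.0
```

```bash
python3 - <<'E'
from h import *
b=r.camera('side')[:,:,::-1].copy(); p=r.camera_params('side'); s=r.read_state()
q=p['view']@np.append(s['ee_pos'],1); uv=(p['cx']+p['fx']*q[0]/-q[2],p['cy']-p['fy']*q[1]/-q[2]); print(uv,s['width'])
c=cv2.resize(b[200:400,240:480],None,fx=3,fy=3)
cv2.circle(c,(int((uv[0]-240)*3),int((uv[1]-200)*3)),5,(255,0,255),1); cv2.imwrite('pics/s3.png',c)
# jar: lid ellipse against expected centre
for P in ((.5967,-.3311,.153),(.5967,-.3311,.054)):
    q=p['view']@np.append(P,1); print('expect jar',p['cx']+p['fx']*q[0]/-q[2]-240,p['cy']-p['fy']*q[1]/-q[2]-200)
row((.4877,-.2473,.0455),160.2)
E
```

```text
(np.float64(300.88491933185446), np.float64(292.95981849395764)) 0.0007003610681209206
expect jar 155.39324467491656 65.27974673896256
expect jar 150.1370792021644 121.25458232971408
row cm/rad [0.01, 0.01, 1.26] [-0.0, 0.001, 0.006] | now [ 0.4877 -0.2475  0.0581] t 12.77 F [ 0.4 -0.2 -0.5] j [ 0.88  0.33 -0.57  1.8   0.2   1.07  1.46]
```

View pics/s3.png

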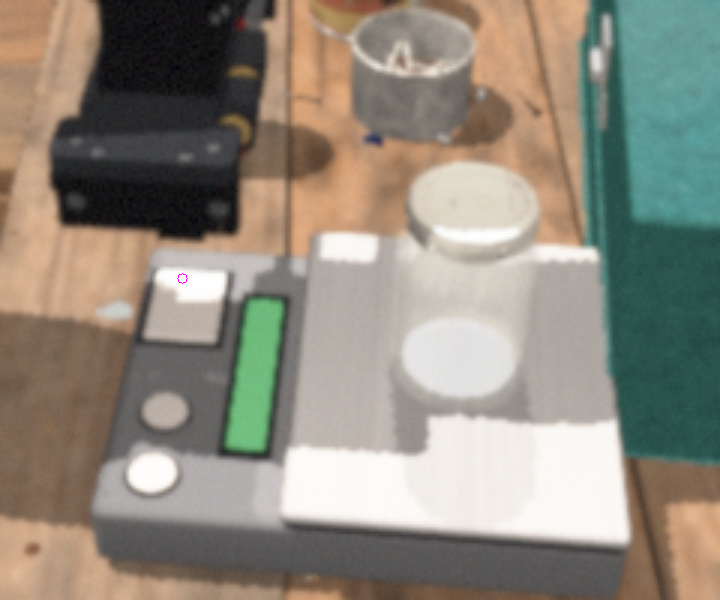

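The jar's base and lid appear at (458,358) and (472,200), where a jar centred on the plate should be. The magenta TCP marker lies on the tare key. The visible fingertip stub near (182,235) looks higher than the reported TCP, so I'll approach in small force-checked steps.

Emit:
carry_out:
  steps:
    - [[0,0,0.5,0,0,0],[0,0,0.9,0,0,0],[0,0,1.1,0,0,0],[0,0,1.15,0,0,0],[0,0,1.15,0,0,0]]

```text
time: 13.18
ee_pos: [0.487, -0.2471, 0.0455]
eef_rot: [0.169, 0.986, 0.0, -0.0]
ft_force: [-0.2, -0.1, -0.6]
width: 0.0006
grip_force: 0.0
```

Emit:
carry_out:
  steps:
    - [[0,0,0.05,0,0,0],[0,0,0.1,0,0,0],[0,0,0.1,0,0,0]]

```text
time: 13.43
ee_pos: [0.4872, -0.2473, 0.0448]
eef_rot: [0.169, 0.986, -0.0, 0.0]
ft_force: [0.4, -0.1, -0.1]
width: 0.0007
grip_force: 0.0
```

Emit:
carry_out:
  steps:
    - [[0,0,0.05,0,0,0],[0,0,0.1,0,0,0],[0,0,0.1,0,0,0]]

```text
time: 13.68
ee_pos: [0.4871, -0.2472, 0.0437]
eef_rot: [0.169, 0.986, -0.0, -0.0]
ft_force: [-0.2, -0.0, -0.0]
width: 0.0001
grip_force: 0.0
```

Emit:
carry_out:
  steps:
    - [[0,0,0.05,0,0,0],[0,0,0.1,0,0,0],[0,0,0.1,0,0,0]]

```text
time: 13.93
ee_pos: [0.4871, -0.2472, 0.0427]
eef_rot: [0.169, 0.986, 0.0, -0.0]
ft_force: [0.2, 0.5, 0.3]
width: 0.0008
grip_force: 0.0
```

No contact yet at 2.8 mm below the nominal key top, so the fingertips really are higher than reported. I'll look again to measure the gap.

```bash
python3 - <<'E'
from h import *
b=r.camera('side')[:,:,::-1].copy(); p=r.camera_params('side'); s=r.read_state()
c=cv2.resize(b[240:340,250:370],None,fx=6,fy=6,interpolation=cv2.INTER_CUBIC)
c=cv2.convertScaleAbs(c,alpha=1.5,beta=25)
for h in (0,.02,.04):
    q=p['view']@np.append(s['ee_pos']+[0,0,h],1); uv=((p['cx']+p['fx']*q[0]/-q[2]-250)*6,(p['cy']-p['fy']*q[1]/-q[2]-240)*6); print(h,uv); cv2.circle(c,tuple(int(v) for v in uv),4,(255,0,255),1)
cv2.imwrite('pics/s4.png',c)
E
```

```text
0 (np.float64(304.85539673444555), np.float64(364.23511721682405))
0.02 (np.float64(302.0462570337668), np.float64(303.3663482812184))
0.04 (np.float64(299.1482615255999), np.float64(240.57224127386507))
```

View pics/s4.png

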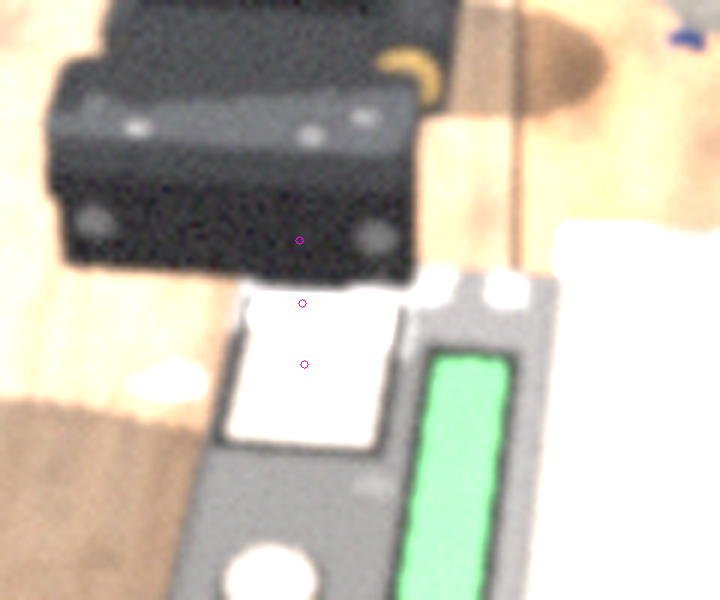

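The fingertips are hidden behind the carrier block, and nothing shows at the three markers, at 0, 20 and 40 mm above the TCP. The jar-grip view and the previous view both put the tips about 35 mm above the reported TCP. That also explains the 56 mm opening: the fingers held the lid. I'll go down 24 mm, then continue in force-checked steps.

Emit:
carry_out:
  steps:
    - [[0,0,0.3,0,0,0],[0,0,0.7,0,0,0],[0,0,1.1,0,0,0],[0,0,1.4,0,0,0],[0,0,1.6,0,0,0],[0,0,1.6,0,0,0],[0,0,1.6,0,0,0]]

```text
time: 14.57
ee_pos: [0.4871, -0.2472, 0.0266]
eef_rot: [0.169, 0.986, 0.0, -0.0]
ft_force: [0.1, 0.0, 0.0]
width: 0.0004
grip_force: 0.0
```

Emit:
carry_out:
  steps:
    - [[0,0,0.1,0,0,0],[0,0,0.2,0,0,0],[0,0,0.2,0,0,0]]

```text
time: 14.82
ee_pos: [0.4871, -0.2472, 0.0247]
eef_rot: [0.169, 0.986, -0.0, -0.0]
ft_force: [0.9, -0.2, 1.2]
width: 0.0005
grip_force: 0.0
```

Emit:
carry_out:
  steps:
    - [[0,0,0.05,0,0,0],[0,0,0.1,0,0,0],[0,0,0.1,0,0,0]]

```text
time: 15.07
ee_pos: [0.4871, -0.2473, 0.0237]
eef_rot: [0.169, 0.986, -0.0, 0.0]
ft_force: [-0.1, 0.1, 1.3]
width: 0.0004
grip_force: 0.0
```

Emit:
carry_out:
  steps:
    - [[0,0,0.1,0,0,0],[0,0,0.2,0,0,0],[0,0,0.2,0,0,0]]

```text
time: 15.32
ee_pos: [0.487, -0.2472, 0.0215]
eef_rot: [0.169, 0.986, 0.0, -0.0]
ft_force: [0.3, -0.2, 0.6]
width: 0.0005
grip_force: 0.0
```

Emit:
carry_out:
  steps:
    - [[0,0,0.1,0,0,0],[0,0,0.2,0,0,0],[0,0,0.2,0,0,0]]

```text
time: 15.57
ee_pos: [0.4871, -0.2472, 0.0195]
eef_rot: [0.169, 0.986, 0.0, -0.0]
ft_force: [-1.6, 0.5, 1.1]
width: 0.0005
grip_force: 0.0
```

Emit:
carry_out:
  steps:
    - [[0,0,0.05,0,0,0],[0,0,0.15,0,0,0],[0,0,0.15,0,0,0]]

```text
time: 15.82
ee_pos: [0.4871, -0.2472, 0.0181]
eef_rot: [0.169, 0.986, -0.0, -0.0]
ft_force: [-0.5, 0.4, 0.5]
width: 0.0004
grip_force: 0.0
```

Emit:
carry_out:
  steps:
    - [[0,0,0.1,0,0,0],[0,0,0.2,0,0,0],[0,0,0.2,0,0,0]]

```text
time: 16.07
ee_pos: [0.4871, -0.2472, 0.0161]
eef_rot: [0.169, 0.986, 0.0, -0.0]
ft_force: [0.0, 0.3, 0.9]
width: 0.0007
grip_force: 0.0
```

```bash
python3 -c "
from h import *
row((.4877,-.2473,.012),160.2)"
```

```text
row cm/rad [-0.06, 0.01, 0.41] [-0.0, -0.0, 0.006] | now [ 0.4871 -0.2472  0.0161] t 16.07 F [0.  0.3 0.9] j [ 0.86  0.38 -0.56  1.83  0.24  0.99  1.44]
```

Emit:
carry_out:
  steps:
    - [[0,0,0.05,0,0,0],[0,0,0.15,0,0,0],[0,0,0.15,0,0,0]]

```text
time: 16.32
ee_pos: [0.4871, -0.2472, 0.0146]
eef_rot: [0.169, 0.986, -0.0, -0.0]
ft_force: [-0.7, -0.2, -0.3]
width: -0.0
grip_force: 0.0
```

Emit:
carry_out:
  steps:
    - [[0,0,0.05,0,0,0],[0,0,0.1,0,0,0],[0,0,0.1,0,0,0]]

```text
time: 16.57
ee_pos: [0.4871, -0.2472, 0.0136]
eef_rot: [0.169, 0.986, 0.0, -0.0]
ft_force: [-0.0, 0.5, 0.7]
width: 0.0007
grip_force: 0.0
```

Emit:
carry_out:
  steps:
    - [[0,0,0.05,0,0,0],[0,0,0.1,0,0,0],[0,0,0.1,0,0,0]]

```text
time: 16.82
ee_pos: [0.4871, -0.2472, 0.0127]
eef_rot: [0.169, 0.986, -0.0, -0.0]
ft_force: [-1.4, -0.1, 0.6]
width: 0.0007
grip_force: 0.0
```

Emit:
carry_out:
  steps:
    - [[0,0,0.05,0,0,0],[0,0,0.1,0,0,0],[0,0,0.1,0,0,0]]

```text
time: 17.07
ee_pos: [0.4873, -0.2473, 0.0118]
eef_rot: [0.169, 0.986, -0.0, 0.0]
ft_force: [-1.0, -0.4, 2.0]
width: 0.0003
grip_force: 0.9
```

Emit:
carry_out:
  steps:
    - [[0,0,0.05,0,0,0],[0,0,0.05,0,0,0]]

```text
time: 17.23
ee_pos: [0.4873, -0.2472, 0.0114]
eef_rot: [0.169, 0.986, -0.0, 0.0]
ft_force: [-1.2, 1.0, 4.8]
width: 0.0005
grip_force: 1.9
```

Contact with the key at the expected tip height. Pressing to about 9 N for half a second.

Emit:
carry_out:
  steps:
    - [[0,0,0.08,0,0,0],[0,0,0.08,0,0,0],[0,0,0.08,0,0,0],[0,0,0.08,0,0,0],[0,0,0.08,0,0,0]]

```text
time: 17.65
ee_pos: [0.4873, -0.2473, 0.0108]
eef_rot: [0.169, 0.986, -0.0, 0.0]
ft_force: [-2.2, 0.8, 7.2]
width: 0.0004
grip_force: 3.3
```

Emit:
carry_out:
  steps:
    - [[0,0,0.02,0,0,0],[0,0,0.02,0,0,0],[0,0,-0.5,0,0,0],[0,0,-2,0,0,0],[0,0,-5,0,0,0],[0,0,-8,0,0,0],[0,0,-11,0,0,0],[0,0,-14,0,0,0],[0,2,-17,0,0,0],[0,5,-19,0,0,0],[0,8,-20,0,0,0],[0,11,-20,0,0,0],[0,14,-20,0,0,0],[0,16,-20,0,0,0],[0,17,-20,0,0,0],[0,17,-20,0,0,0],[0,17,-20,0,0,0]]

```text
time: 19.07
ee_pos: [0.5436, -0.0878, 0.2103]
eef_rot: [0.169, 0.986, -0.0, -0.0]
ft_force: [0.2, -0.3, 0.7]
width: 0.0006
grip_force: 0.0
```

```bash
python3 - <<'E'
from h import *
b=r.camera('side')[200:440,220:540,::-1]; t=r.camera('top')[:,:,::-1]
cv2.imwrite('pics/end.png',np.hstack([b,t[120:360,300:560]]))
row((.49,-.25,.2),160)
E
```

```text
row cm/rad [-0.37, -16.96, 1.04] [-0.001, -0.0, 0.007] | now [ 0.5434 -0.089   0.2102] t 19.17 F [ 0.8 -0.6  0.7] j [ 0.69  0.22 -0.7   1.6   0.15  1.37  1.2 ]
```

View pics/end.png

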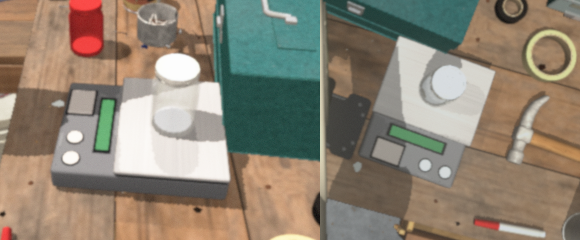

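The jar stands upright on the plate, with its base near (435,95) against a plate centre of about (434,91) in the crop. The arm is clear.

```bash
python3 -c "
from bench import r
print(r.close_job())"
```

```text
the job is handed in; nothing more can be done
None
```

The jar is standing upright near the middle of the plate. I pressed the tare key at about 5 to 7 N for roughly half a second, moved the arm clear and handed the job in at about 19 s; the interface gave no verdict and no sign that the key registered.

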